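# Fit the splined T-handle to a safe boltwork and draw the bolts

### The job

Pick up the loose steel T-handle and fit it upright on the toothed spindle of the grey boltwork case: press lightly and rock it until the teeth mesh, then push it fully home before turning it. Then turn it clockwise, seen from above, by about 65 degrees so that the bolts are drawn in, and let go of it; be gentle with the spindle, neither ramming nor forcing it, and leave everything else on the bench where it is.

Things in the scene. Friction and masses are not known exactly. Their poses are not given: they have to be found in the camera images.
- handle_grip (a point): Centre of the flat cross bar of the loose steel T-handle (about 0.55 kg, 76 mm tall, standing upright on its hub at the start). Bar along this frame's x: 100 mm long, 16 mm thick (y), 24 mm tall, 12 mm of it above this point. Below the bar a neck 18 mm across and 12 mm long, then a round hub 56 mm across and 40 mm tall. z points up along the hub's axis.
- handle_rim (a point): Centre of the hub's lower rim (mouth of the bore), on its axis, 64 mm below handle_grip; same axes. The bore has four straight teeth 90 degrees apart, one under the bar's +x end: tips at 15 mm radius, roots at 22 mm, 11.8 mm thick, starting 3 mm above the rim.
- lock: Grey steel boltwork case fixed flat on the bench, 170 (x) by 130 (y) by 55 mm tall, three steel bolts 22 mm across standing out of its -y side. Origin under its centre, z up. It and its spindle must not be loaded by more than 60 N.
- spindle_seat (a point): Foot of the upright spindle, on its axis: top of a boss 62 mm across in the middle of the case, 60 mm above the bench; turned with the case, NOT with the teeth. Fully home, the handle's rim sits here. With the cone in the bore but the teeth still end on end, the rim stands 21 mm above this point.
- spindle_tip (a point): Top of the spindle, 34 mm above its seat; turned with the case, not the teeth. A 10 mm cone (6 mm radius on top) centres the bore; below it 24 mm of four straight teeth, tips at 20 mm, core 14 mm radius, 11.8 mm thick, flat ends. How they stand about the axis differs each time and is not measured; any of the four ways will do, they mesh within about 2 degrees.
- spindle (a joint): Turn of the spindle in rad: 0 as found (bolts out), growing clockwise seen from above, hard stop at 1.45; each rad draws the three bolts 30 mm into the case (they stand out 40 mm at 0; about 1.13 rad is asked). Friction of about 0.35 N m holds it wherever it is left.
- dial_mid (a point): Middle of a loose dark combination dial, 72 mm across, 32 mm tall; bystander.
- collar_mid (a point): Middle of a loose brass collar, 26 mm across, 12 mm tall, lying on the case near a corner; bystander.
- driver_grip (a point): Handle of a loose screwdriver lying on the bench; bystander.
- spanner_grip (a point): Handle of a loose spanner lying on the bench; bystander.
- coinbox_a_mid (a point): Middle of a loose cardboard coin box, 75 x 120 x 60 mm; bystander.
- coinbox_b_mid (a point): Middle of another loose cardboard coin box, 75 x 120 x 60 mm; bystander.
- grease_mid (a point): Middle of a loose round grease tin, 56 mm across, 50 mm tall; bystander.
Things that resemble listed ones, but are neither listed nor needed, are in the scene too. Of the things that look like the part that bears handle_grip, the middle-sized one is meant. Leave any purple look-alike of the lock alone.

How it is judged:
By the outcome, as a careful person would: the job done as asked, in the order asked, and still so for the second after the job is handed in, with the robot touching nothing.
It also fails if it takes over 64 s, if anything falls off the work surface, if the arm or the gripper's body presses on something with over 40 N, if the wrist force passes 120 N, or if a joint passes its speed limit or range.

### The arm

A 6-joint arm with a two-finger parallel gripper is mounted at the origin on the work surface. World frame = base frame: x ahead of the robot, y to its left, z up, the work surface at z = 0. Lengths are in m, angles in degrees, forces in N, time in s.
With the tool pointing down it reaches from about 0.375 to 0.9 m from the base axis. Payload 3.1 kg.
Tool frame: the origin (TCP) lies at the very end of the fingers, on their centre line; the grasp point (between the pads) lies 19 mm behind it (grip_point_offset is the distance from the TCP to the grasp point, in m); y points along the fingers, x is the direction in which the jaws open and shut, and the axes are right-handed (so a half turn about y gives the same grasp; the last joint's range is limited). The gripper opens to 87 mm and grips with 3 to 60 N. Pads are 19 mm wide; open, the fingers measure 117 mm over their backs; the gripper's body (75 mm by 190 mm) begins 51 mm behind the grasp point.
Start: joints at [-77.836, 30.224, 82.088, -0, 67.689, -10.227], TCP at [0.238, -0.578, 0.223] pointing down, gripper open.
Joint ranges: [-176.69, 176.69], [-43.24, 126.21], [12.49, 139.97], [-82, 262], [0, 151.66], [-163.58, 163.58]. Speed limits (degrees/s): [159.86, 159.86, 180, 180, 180, 180].

### API

Orientations are given as a 3x3 rotation matrix whose columns are the frame's x, y, z axes.
In Python, from rig import * gives the robot as it stands.
- The arm moves only by the tool send_rows, never from a script. Its argument "moves" is text: rows parted by semicolons, each of 5 numbers parted by spaces: the finger opening in mm, from 0 to 87, then the shift along the tool's x, y, z in mm, then the turn about the tool's y in degrees. In form: fingers dx dy dz yaw; .... A call has 1 to 20 rows; each row shifts and turns the commanded pose from where the row before left it, along the tool's axes as they then stand; what a row does not reach is not made up. A row lasts 1/12 s, in which the tool goes at most 41.7 mm and 7.16 degrees, less where a joint would pass 70% of its speed; a pose out of reach is approached as far as the arm can. A call is refused whole if a number of a shift passes 41.7 or a number of a turn 7.16, either way. A call with a gripper value outside its range is refused whole. The fingers move at their own pace and stop on an object; the grip force is fixed at half the most. Time passes only in rows, so rows that do not move let the fingers close. It gives the time, the measured TCP pose, the force and the opening at its end, in the units of the state.
- read_state(): the state, without advancing time (a new reading comes with each control period).
- capture(name): name is "scene" or "top" or "wrist"; returns a dict with "image" (400x640x3 uint8, blue, green, red), "z_map" (400x640 float32, m along the optical axis (not along the pixel's ray), 0 where there is no reading), "mtx" (3x3 intrinsics, pixels), "origin" and "rotation" of the camera in the world; the wrist camera has in their place "tool_from_camera" (4x4, takes a point from camera to tool coordinates, whose origin is the TCP and whose axes are the tool frame's). Camera axes: x right, y up, looking along -z (the intrinsics and any distortion apply to the point x, -y, -z); pixel columns grow to the right and rows downward; lengths in m; the calibration is good to about 2 mm. A picture is of the moment at which its call begins: read the wrist's pose just before it.
- hand_in(): hands the job in, once; it reports no verdict.
Trained networks look in a picture, given as the dict that the camera call returned (one of the last four; its "shot" number tells which), for a name from the list of things; names that differ only in an ending like _2 or _b are one class to them, and where a whole thing is asked for, a point or a joint stands for the part that bears it (a point fixed in the world has none). Each returns a list of dicts, best first, with "p" (0 to 1); they miss things now and then, are a little off and sometimes report something else, mostly with a low value. They report only what shows in the picture. A call takes as long as a camera call. They do not tell look-alikes from the thing itself.
- search_frame(picture, name): "bbox" ([left, top, right, bottom] in pixels, round what is visible of it).
- masks_of(picture, name): "region" (400x640 bool, what is visible of it) and "bbox" ([left, top, right, bottom] in pixels, round what is visible of it).
- mark_of(picture, name): "pixel" ([row, column] in pixels: a listed point, or the origin of a listed thing).
The state is a dict: "time_s": time; "joint_positions": joint angles; "qvel": joint speeds; "tau": joint torques, N m; "position": TCP position; "tcp_rot": TCP orientation; "force": force on the tool from outside, world axes, zero at the start; "moment": the same for the moment, N m; "opening": opening from 0.0 (shut) to 1.0 (fully open).
Only numpy, scipy, OpenCV 4.12 (cv2) and the standard library are available. Lean on these libraries where they do the work, as an engineer would, in place of code of your own. Each camera call takes 0.05 s, during which the arm holds its last target. There are 200 camera calls.

## Working session

There is one attempt and no reset: what is moved stays moved. The work goes in short steps, Python scripts to look and compute and a tool call to move; the robot and the scene stay as the last step left them, time stands still between calls to the robot, and variables do not carry over. Pictures are saved under pics/ and viewed, about 8 in all and at most 12, crops included, and the job is handed in when it is done.

Besides the shell and the picture viewer there is one more tool, called after "Emit:" as name(argument=value, ...), one argument or row to a line, values as JSON. send_rows: Moves the arm, as the interface text tells. Its arguments: {"type":"object","properties":{"moves":{"type":"string"}},"required":["moves"]}

```bash
mkdir -p pics; ls; cat > h.py <<'E'
from rig import *
import numpy as np, cv2
def pose():
    s=read_state(); T=np.eye(4); T[:3,:3]=np.array(s["tcp_rot"]); T[:3,3]=s["position"]; return T
def shot(name):
    T=pose(); c=capture(name)
    if name=="wrist": c["W"]=T@np.array(c["tool_from_camera"])
    else:
        W=np.eye(4); W[:3,:3]=np.array(c["rotation"]); W[:3,3]=c["origin"]; c["W"]=W
    return c
def cloud(c):
    K=np.array(c["mtx"]); z=c["z_map"]; v,u=np.mgrid[:400,:640]
    P=np.stack([(u-K[0,2])/K[0,0]*z,-(v-K[1,2])/K[1,1]*z,-z],-1)
    P=P@c["W"][:3,:3].T+c["W"][:3,3]; P[z==0]=np.nan; return P
E
python3 - <<'E'
from h import *
s=read_state(); print(s)
for n in("scene","top"):
    c=shot(n); cv2.imwrite(f"pics/{n}0.png",c["image"]); P=cloud(c)
    print(n,[k for k in c if k not in("image","z_map")],np.round(c["W"],3).tolist(),c["mtx"])
    for nm in("handle_grip","spindle_tip","spindle_seat","lock","collar_mid"):
        for m in mark_of(c,nm)[:4]:
            r,q=np.round(m["pixel"]).astype(int); print(nm,round(m["p"],2),r,q,np.round(P[min(max(r,0),399),min(max(q,0),639)],3))
    for m in masks_of(c,"handle_grip")[:4]:
        R=P[m["region"]]; print("mask",round(m["p"],2),m["bbox"],np.nanmin(R,0).round(3),np.nanmax(R,0).round(3))
E
```

```text
pics
{'time_s': 0.0, 'joint_positions': array([-7.78382111e+01,  3.02779813e+01,  8.21562855e+01, -1.05402308e-03,
        6.76888711e+01, -1.02269951e+01]), 'qvel': array([ 0.02511685,  0.05832054, -0.06056243, -0.08227076, -0.04292532,
        0.00286014]), 'tau': array([-1.33608879e-03, -4.40036559e+01, -1.76592118e+01,  6.32473198e-02,
        5.81236265e-02, -1.57871523e-04]), 'position': array([ 0.23792486, -0.57715169,  0.22158275]), 'tcp_rot': array([[ 3.80895361e-01, -4.69406420e-04,  9.24618031e-01],
       [-9.24615725e-01,  2.09733849e-03,  3.80895475e-01],
       [-2.11803177e-03, -9.99997690e-01,  3.64845944e-04]]), 'force': array([ 0.35756225, -1.03057664,  0.11345112]), 'moment': array([-0.0366127 , -0.03661347, -0.03826671]), 'opening': 0.9969286647517742}
scene ['mtx', 'origin', 'rotation', 'shot', 'W'] [[0.882, -0.237, 0.407, 1.0], [0.47, 0.478, -0.742, -0.941], [-0.018, 0.846, 0.533, 0.775], [0.0, 0.0, 0.0, 1.0]] [[490.82088875   0.         318.10664251]
 [  0.         490.82088875 198.92823093]
 [  0.           0.           1.        ]]
handle_grip 0.78 162 326 [
[... 862 characters left out ...]
 0.0, 0.0, 1.0]] [[503.19373041   0.         317.47880083]
 [  0.         503.19373041 204.78823494]
 [  0.           0.           1.        ]]
handle_grip 0.82 196 252 [0.502 0.178 0.077]
handle_grip 0.56 148 303 [0.603 0.045 0.108]
handle_grip 0.55 251 228 [0.376 0.245 0.058]
spindle_tip 0.95 173 375 [ 0.539 -0.127  0.06 ]
spindle_tip 0.75 337 183 [0.185 0.356 0.065]
spindle_seat 0.87 337 191 [0.184 0.333 0.083]
lock 0.74 181 370 [ 0.518 -0.112  0.065]
lock 0.7 151 357 [ 0.603 -0.089  0.052]
lock 0.62 338 194 [0.181 0.332 0.062]
mask 0.82 [222.3, 237.2, 239.0, 267.1] [ 0.339  0.225 -0.005] [0.41  0.275 0.066]
mask 0.58 [275.0, 136.7, 331.7, 174.8] [ 0.57  -0.017 -0.007] [0.666 0.12  0.113]
```

```bash
python3 - <<'E'
import cv2,numpy as np
a=cv2.imread("pics/scene0.png")[110:330,160:480];b=cv2.imread("pics/top0.png")[90:370,150:470]
cv2.imwrite("pics/v1.png",np.vstack([cv2.resize(a,(436,300)),cv2.resize(b,(436,300))]) if 0 else cv2.resize(b,(686,600),interpolation=cv2.INTER_CUBIC))
cv2.imwrite("pics/v2.png",cv2.resize(a,(800,550),interpolation=cv2.INTER_CUBIC))
E
```

```text
(no output)
```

View pics/v1.png

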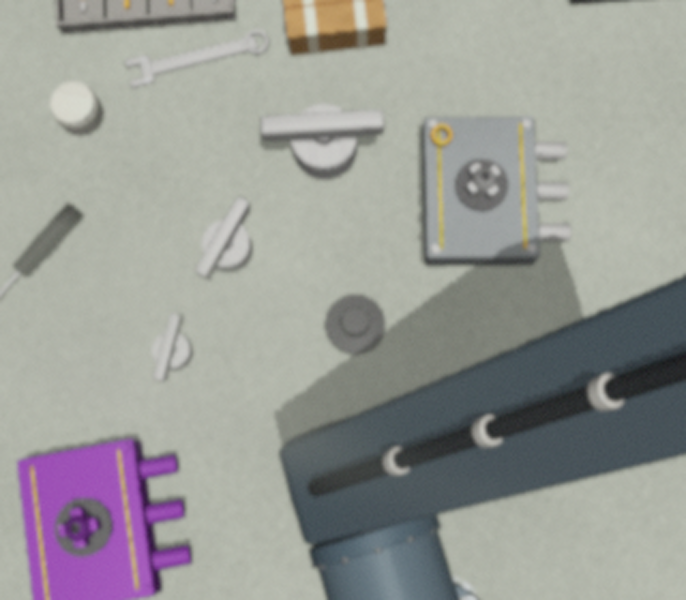

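View pics/v2.png

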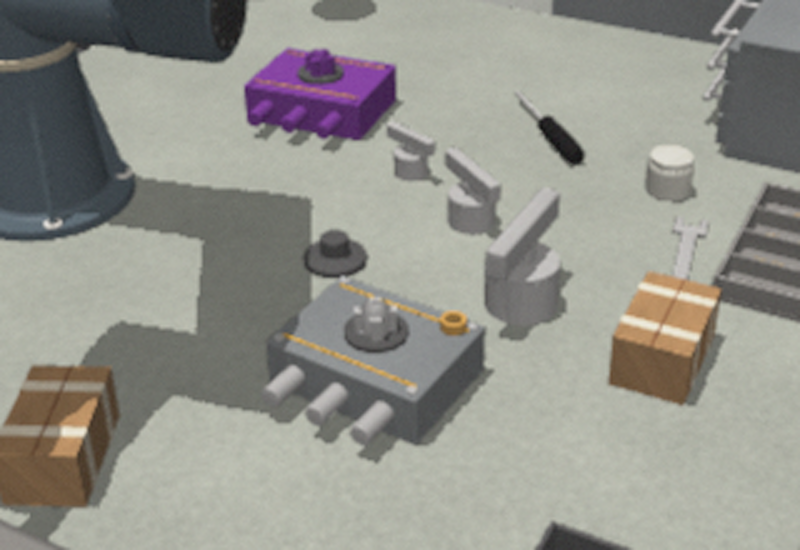

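The top view shows three T-handles. The middle-sized one is at crop (225,238), about (0.50,0.17), the grey lock's spindle at crop (483,184), and the collar near the case's far-left corner. Next I compute the handle and spindle poses from depth.

```bash
python3 - <<'E'
from h import *
for n in("top","scene"):
    c=shot(n);P=cloud(c).reshape(-1,3);P=P[~np.isnan(P[:,0])]
    near=lambda xy,r:P[np.hypot(P[:,0]-xy[0],P[:,1]-xy[1])<r]
    Q=near((0.50,0.17),.075); B=Q[(Q[:,2]>.058)&(Q[:,2]<.09)]
    if len(B):
        ctr,sz,ang=cv2.minAreaRect(B[:,:2].astype(np.float32)); print(n,"bar",len(B),np.median(B[:,2]).round(4),ctr,sz,ang,B[:,:2].mean(0)); 
    Q=near((0.55,-.12),.15); L=Q[(Q[:,2]>.045)&(Q[:,2]<.058)]; print("case",cv2.minAreaRect(L[:,:2].astype(np.float32)))
    Q=near((0.55,-.12),.04); S=Q[(Q[:,2]>.085)]; print("tip",len(S),S.mean(0) if len(S) else 0, S[:,2].max() if len(S) else 0)
E
```

```text
top bar 315 0.0742 (0.4941512942314148, 0.1758873164653778) (0.017645061016082764, 0.10032021254301071) 56.119258880615234 [0.49216027 0.17558951]
case ((0.5369915962219238, -0.08063100278377533), (0.21963611245155334, 0.17140674591064453), 85.60602569580078)
tip 75 [ 0.53147012 -0.12419005  0.0887113 ] 0.09657722355524956
scene bar 228 0.0753 (0.49199849367141724, 0.17445825040340424) (0.020077897235751152, 0.10137571394443512) 56.67576217651367 [0.49480294 0.16843226]
case ((0.5309880971908569, -0.09613339602947235), (0.248178169131279, 0.1725321114063263), 86.22142028808594)
tip 109 [ 0.53057967 -0.12813599  0.08904371] 0.09720755784854951
```

Emit:
send_rows(
  moves="87 -29.9 0 26.1 0;87 -29.9 0 26.1 0;87 -29.9 0 26.1 0;87 -29.9 0 26.1 0;87 -29.9 0 26.1 0;87 -29.9 0 26.1 0;87 -29.9 0 26.1 0;87 -29.9 0 26.1 0;87 -29.9 0 26.1 0;87 -29.9 0 26.1 0;87 -29.9 0 26.1 0;87 -29.9 0 26.1 0;87 -29.9 0 26.1 0;87 -29.9 0 26.1 0;87 -29.9 0 26.1 0;87 -29.9 0 26.1 0;87 -29.9 0 26.1 0;87 -29.9 0 26.1 0;87 -29.9 0 26.1 0;87 -29.9 0 26.1 0",
)

```text
time_s: 2.47
position: [0.4933, 0.1761, 0.2228]
tcp_rot: [[0.381, 0.001, 0.924], [-0.924, -0.0, 0.381], [0.0, -1.0, 0.001]]
force: [0.3, -0.9, 1.2]
opening: 0.998
```

Emit:
send_rows(
  moves="87 0 0 0 -6.87;87 0 0 0 -6.87;87 0 0 0 -6.87;87 0 0 0 -6.87;87 0 0 0 -6.87;87 0 0 0 -6.87;87 0 0 0 -6.87;87 0 0 0 -6.87;87 0 0 0 -6.87;87 0 0 0 -6.87;87 0 0 0 -6.87;87 0 0 0 -6.87;87 0 0 0 -6.87;87 0 0 0 -6.87;87 0 0 0 -6.87;87 0 0 0 -6.87;87 0 0 0 -6.87;87 0 0 0 -6.87;87 0 0 0 0;87 0 0 0 0",
)

```text
time_s: 4.13
position: [0.493, 0.1739, 0.2227]
tcp_rot: [[0.561, 0.0, -0.828], [0.828, 0.0, 0.561], [0.0, -1.0, -0.0]]
force: [0.2, 0.4, 1.0]
opening: 1.0
```

```bash
cat >> h.py <<'E'
def rel(w):  # world point -> tool mm
    T=pose(); return ((np.asarray(w)-T[:3,3])@T[:3,:3]*1000).round(1)
def az(): T=pose(); return np.degrees(np.arctan2(T[1,0],T[0,0])).round(2)
E
python3 - <<'E'
from h import *
s=read_state();print(s["time_s"],s["joint_positions"].round(1),s["position"].round(4),az())
c=shot("wrist");cv2.imwrite("pics/w1.png",c["image"]);P=cloud(c);print(c["W"].round(3).tolist())
for m in mark_of(c,"handle_grip")[:3]:
    r,q=np.round(m["pixel"]).astype(int);print(m["p"],r,q,P[r,q].round(4))
for m in masks_of(c,"handle_grip")[:3]:
    R=P[m["region"]];R=R[~np.isnan(R[:,0])];z=np.percentile(R[:,2],95);B=R[(R[:,2]>.062)&(R[:,2]<.09)].astype(np.float32)
    print(m["p"],m["bbox"],z,len(B));
    if len(B)>20: print(cv2.minAreaRect(B[:,:2]),B.mean(0))
E
```

```text
4.1333 [  7.2  22.4  96.7   0.   61.  -48.7] [0.493  0.1739 0.2227] 55.87
[[0.561, -0.802, -0.207, 0.436], [0.828, 0.543, 0.139, 0.212], [0.001, -0.249, 0.969, 0.385], [0.0, 0.0, 0.0, 1.0]]
0.88 184 324 [0.4916 0.18   0.0751]
0.82 50 312 [0.3769 0.2432 0.0595]
0.97 [295.3, 3.3, 334.1, 87.9] 0.05984621169297224 1
0.93 [298.1, 136.9, 344.8, 231.2] 0.07725907213462059 1447Traceback (most recent call last):
  File "<stdin>", line 9, in <module>
cv2.error: OpenCV(4.12.0) /io/opencv/modules/imgproc/src/convhull.cpp:143: error: (-215:Assertion failed) total >= 0 && (depth == CV_32F || depth == CV_32S) in function 'convexHull'
```

View pics/w1.png

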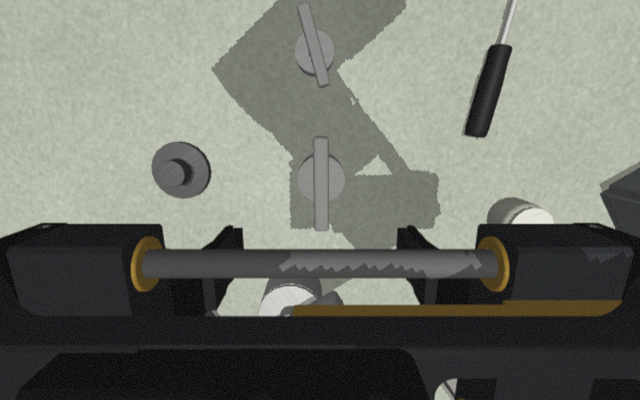

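The wrist view shows the middle handle's bar running straight up and down the image at (321,184), so it is well aligned and clear of the neighbours. Next I refine its pose.

```bash
python3 - <<'E'
from h import *
c=shot("wrist");P=cloud(c).reshape(-1,3);
B=P[(P[:,2]>.066)&(P[:,2]<.085)&(np.hypot(P[:,0]-.493,P[:,1]-.175)<.07)]
xy=np.ascontiguousarray(B[:,:2],np.float32)
print(len(B),np.median(B[:,2]),B.mean(0),cv2.minAreaRect(xy)); ctr=cv2.minAreaRect(xy)[0]
print("rel",rel([ctr[0],ctr[1],.064]),az())
E
```

```text
1450 0.07621131252131944 [0.48936988 0.17739965 0.07607805] ((0.4913014769554138, 0.17582279443740845), (0.015565651468932629, 0.09967546910047531), 56.37014389038086)
rel [  0.6 158.6   2.4] 55.97
```

Emit:
send_rows(
  moves="87 0.6 30 2.4 -0.4;87 0 35 0 0;87 0 35 0 0;87 0 35 0 0;87 0 20 0 0;87 0 10 0 0;87 0 5 0 0;87 0 5 0 0;87 0 0 0 0;0 0 0 0 0;0 0 0 0 0;0 0 0 0 0;0 0 0 0 0;0 0 0 0 0;0 0 0 0 0;0 0 0 0 0;0 0 0 0 0;0 0 0 0 0;0 0 0 0 0",
)

```text
time_s: 5.92
position: [0.4912, 0.1757, 0.0475]
tcp_rot: [[0.553, -0.0, -0.833], [0.833, -0.0, 0.553], [-0.0, -1.0, 0.0]]
force: [-0.6, 0.0, 0.5]
opening: 0.323
```

Emit:
send_rows(
  moves="0 0 0 0 0;0 0 0 0 0;0 0 0 0 0;0 0 0 0 0;0 0 0 0 0;0 0 0 0 0",
)

```text
time_s: 6.42
position: [0.4916, 0.1761, 0.0476]
tcp_rot: [[0.553, 0.001, -0.833], [0.833, 0.001, 0.553], [0.001, -1.0, -0.0]]
force: [0.3, 2.9, -0.4]
opening: 0.181
```

Emit:
send_rows(
  moves="0 0 -10 0 0;0 0 -20 0 0;0 0 -35 0 0;0 0 -35 0 0;0 0 -20 0 0;0 0 -10 0 0;0 0 0 0 0;0 0 0 0 0",
)

```text
time_s: 7.08
position: [0.49, 0.1753, 0.1769]
tcp_rot: [[0.553, -0.002, -0.833], [0.833, -0.001, 0.553], [-0.002, -1.0, 0.001]]
force: [-0.4, -1.2, -5.8]
opening: 0.183
```

```bash
python3 - <<'E'
from h import *
s=read_state();print(s["time_s"],s["joint_positions"].round(1),s["position"].round(4),az(),s["opening"]*87,s["force"],s["moment"])
print("to spindle",rel([.5305,-.126,s["position"][2]]))
E
```

```text
7.0833 [  7.4  25.9  99.7  -0.   54.6 -49.1] [0.49   0.1753 0.1769] 56.45 15.885698296188774 [-0.3548211  -1.19465105 -5.77422623] [ 0.037069   -0.09251768 -0.00036667]
to spindle [-2.287e+02  1.000e-01 -2.003e+02]
```

Emit:
send_rows(
  moves="0 -22.9 -1 -29 0;0 -22.9 -1 -29 0;0 -22.9 -1 -29 0;0 -22.9 -1 -29 0;0 -22.9 -1 -29 0;0 -22.9 -1 -29 0;0 -22.9 -1 -29 0;0 -22.9 -1 -29 0;0 -22.9 -1 -29 0;0 -22.9 -1 -29 0;0 0 0 0 0;0 0 0 0 0;0 0 0 0 0",
)

```text
time_s: 8.17
position: [0.604, -0.1745, 0.1842]
tcp_rot: [[0.554, -0.007, -0.833], [0.833, 0.004, 0.554], [-0.001, -1.0, 0.008]]
force: [0.3, -0.0, -5.6]
opening: 0.186
```

```bash
python3 - <<'E'
from h import *
s=read_state();print(s["time_s"],s["joint_positions"].round(1),s["position"].round(4),az(),s["opening"]*87,s["force"])
c=shot("wrist");cv2.imwrite("pics/w2.png",c["image"]);np.savez("w2.npz",P=cloud(c),W=c["W"],mtx=c["mtx"],img=c["image"])
P=cloud(c)
for nm in("spindle_tip","spindle_seat","handle_rim","lock"):
  for m in mark_of(c,nm)[:2]:
    r,q=np.round(m["pixel"]).astype(int);print(nm,round(m["p"],2),r,q,P[min(r,399),min(q,639)].round(4))
im=c["image"]; K=np.array(c["mtx"])
w=np.array([.5305,-.126,.084]);p=np.linalg.inv(c["W"])@np.r_[w,1]; u=int(K[0,0]*p[0]/-p[2]+K[0,2]);v=int(K[1,2]-K[1,1]*p[1]/-p[2]);print(u,v)
a=im[max(0,v-60):v+60,max(0,u-80):u+80]; a=cv2.resize(a,None,fx=2.5,fy=2.5,interpolation=cv2.INTER_CUBIC)
cv2.imwrite("pics/v3.png",np.hstack([cv2.resize(im,(400,250)),np.zeros((250,400,3),np.uint8)[:, :400]])) if 0 else cv2.imwrite("pics/v3.png",np.vstack([cv2.resize(im,(400,250)),a[:300,:400] if a.shape[1]>=400 else cv2.copyMakeBorder(a,0,0,0,400-a.shape[1],cv2.BORDER_CONSTANT)]))
E
```

```text
8.1667 [-26.3  33.1  83.3   0.   64.  -82.7] [ 0.604  -0.1745  0.1842] 56.38 16.144617866844637 [ 0.32656997 -0.02973205 -5.56427446]
spindle_tip 0.64 97 325 [ 0.5318 -0.1214  0.0598]
spindle_tip 0.6 132 394 [ 0.5932 -0.0844  0.0547]
spindle_seat 0.93 97 320 [ 0.5295 -0.1252  0.0617]
lock 0.57 255 323 [ 0.5775 -0.1564  0.2704]
319 96
```

View pics/v3.png

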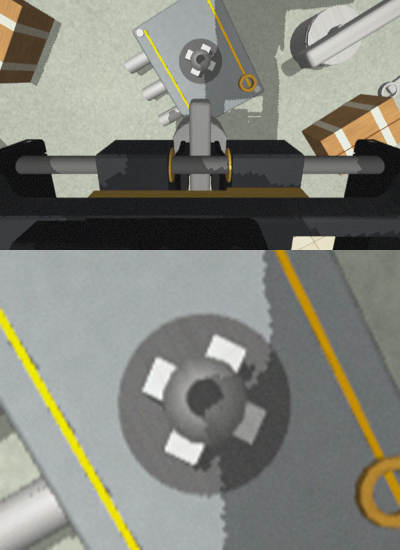

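The wrist view shows the spindle face-on: four bright tooth ends in a cross around enlarged-crop (205,397), boss visible, nothing in the way. Next I measure its axis and tooth angle.

```bash
python3 - <<'E'
from h import *
d=np.load("w2.npz");P=d["P"];W=d["W"];K=d["mtx"];im=d["img"]
# rectify: orthophoto of plane z=0.084 around spindle, 0.25mm/px
c0=np.array([.5305,-.1255]);N=200;s=.00025
Wi=np.linalg.inv(W)
def ortho(z):
    j,i=np.meshgrid(np.arange(N),np.arange(N));X=np.stack([c0[0]+(j-N/2)*s,c0[1]-(i-N/2)*s,0*j+z,np.ones_like(j)],-1)@Wi.T
    u=K[0,0]*X[...,0]/-X[...,2]+K[0,2];v=K[1,2]-K[1,1]*X[...,1]/-X[...,2]
    return cv2.remap(im,u.astype(np.float32),v.astype(np.float32),cv2.INTER_LINEAR)
o=ortho(.084);cv2.imwrite("pics/o.png",cv2.resize(o,(600,600)))
g=cv2.cvtColor(o,cv2.COLOR_BGR2GRAY)
# template fit: tooth ends (r 14..20, |w|<5.9) brighter than gaps at the same radii
j,i=np.meshgrid(np.arange(N),np.arange(N));x=(j-N/2)*s*1e3;y=-(i-N/2)*s*1e3
g=cv2.GaussianBlur(g.astype(float),(0,0),3)
best=[]
for cx in np.arange(-5,5.1,.5):
  for cy in np.arange(-5,5.1,.5):
    r=np.hypot(x-cx,y-cy);m=(r>11)&(r<24);t=np.arctan2(y-cy,x-cx)[m];gm=g[m];rm=r[m]
    for a in range(0,90,1):
      tt=(t-np.radians(a)+np.pi/4)%(np.pi/2)-np.pi/4
      T=(rm*np.cos(tt)>14)&(rm<20)&(abs(rm*np.sin(tt))<5.9)
      best.append((np.corrcoef(T,gm)[0,1],cx,cy,a))
best.sort(reverse=True)
for b in best[:6]:print(np.round(b,3))
b=np.mean(best[:15],0);print(b,"centre",c0+b[1:3]/1e3)
B=P.reshape(-1,3);S=B[(B[:,2]>.08)&(B[:,2]<.1)&(np.hypot(*(B[:,:2]-c0).T)<.024)];print("tip pts",len(S),S[:,:2].mean(0))
S=B[(B[:,2]>.0575)&(B[:,2]<.066)&(np.hypot(*(B[:,:2]-c0).T)<.036)];print("boss",np.median(S[:,2]),cv2.minEnclosingCircle(np.ascontiguousarray(S[:,:2],np.float32)))
# held bar
T=pose();Q=(B-T[:3,3])@T[:3,:3]*1e3
S=Q[(Q[:,1]<-15)&(Q[:,1]>-40)&(abs(Q[:,0])<15)&(abs(Q[:,2])<75)];print("bar",len(S),np.median(S[:,1]),S.min(0),S.max(0))
if len(S):print(cv2.fitLine(np.ascontiguousarray(S[:,[0,2]],np.float32),cv2.DIST_HUBER,0,.01,.01).ravel())
E
```

```text
[ 0.777  0.     0.    31.   ]
[ 0.776  0.     0.    32.   ]
[ 0.772 -0.5    0.    31.   ]
[ 0.772 -0.5    0.    32.   ]
[ 0.771  0.     0.    30.   ]
[ 0.768  0.     0.    33.   ]
[ 0.76707728 -0.2         0.16666667 31.46666667] centre [ 0.5303     -0.12533333]
tip pts 1249 [ 0.53078005 -0.12576181]
boss 0.06041743858637566 ((0.531692385673523, -0.12515932321548462), 0.03201812878251076)
bar 4167 -25.925004988696536 [-14.96563436 -39.90014131 -20.68840267] [ 14.98768885 -15.00592224  51.20028628]
[ 1.4384543e-03  9.9999899e-01 -1.7811462e+00  2.2336809e+01]
```

View pics/o.png

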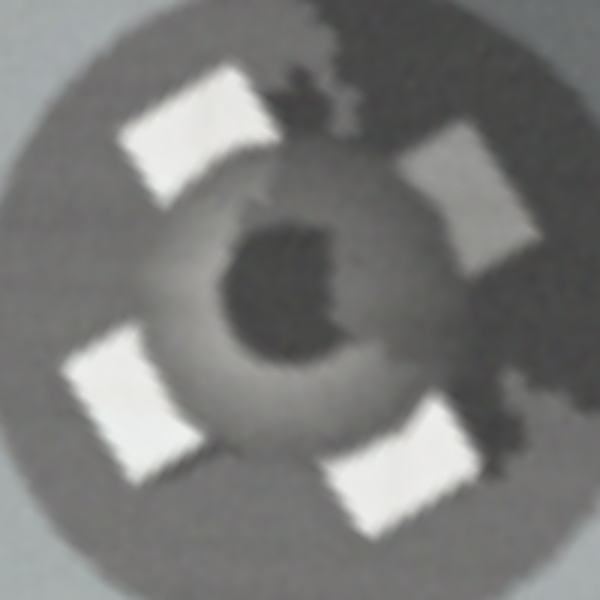

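Teeth stand at azimuth 31° (mod 90), so the bar must stand at 76° (mod 90) to put the bore teeth in the gaps. The tool is at 56.4°, so I turn it by -19.6°.

Emit:
send_rows(
  moves="0 0 0 30 0;0 0 0 30 0;0 0 0 28 0;0 0 0 0 -6.5;0 0 0 0 -6.5;0 0 0 0 -6.6;0 0 0 0 0;0 0 0 0 0",
)

```text
time_s: 9.08
position: [0.5332, -0.1261, 0.188]
tcp_rot: [[0.243, 0.001, -0.97], [0.97, -0.0, 0.243], [-0.0, -1.0, -0.001]]
force: [0.1, 0.7, -6.3]
opening: 0.183
```

```bash
python3 - <<'E'
from h import *
s=read_state();print(s["time_s"],s["joint_positions"].round(1),s["position"].round(4),az(),s["force"],s["moment"])
print(rel([.5306,-.1255,.060]),pose().round(4)[:3,:3].tolist())
d=np.load("w2.npz");B=d["P"].reshape(-1,3)
T=d["W"]@np.linalg.inv(np.array(capture("wrist")["tool_from_camera"]));Q=(B-T[:3,3])@T[:3,:3]*1e3
S=Q[(Q[:,1]<-22)&(Q[:,1]>-35)&(abs(Q[:,0])<14)&(Q[:,2]>18)&(Q[:,2]<60)];print(len(S),np.median(S[:,1]),np.percentile(S,[2,50,98],axis=0),cv2.minAreaRect(np.ascontiguousarray(S[:,[0,2]],np.float32)))
E
```

```text
9.0833 [ -25.    26.9   95.3    0.    57.8 -100.9] [ 0.5332 -0.1261  0.188 ] 75.94 [ 0.13804948  0.67109677 -6.28766622] [ 0.06018925 -0.14855463  0.0593638 ]
[  0.  128.    2.7] [[0.243, 0.0006, -0.97], [0.97, -0.0002, 0.243], [-0.0001, -1.0, -0.0006]]
2411 -28.717445674402658 [[ -7.82195396 -30.16593755  18.79399062]
 [ -0.16273919 -28.71744567  34.97906364]
 [  7.30356657 -25.79385031  49.81511354]] ((-0.10494136810302734, 34.042537689208984), (32.289920806884766, 15.772926330566406), 89.1817626953125)
```

Emit:
send_rows(
  moves="0 0 10 2.6 0;0 0 20 0 0;0 0 10 0 0;0 0 5 0 0;0 0 3 0 0;0 0 2 0 0;0 0 2 0 0;0 0 2 0 0;0 0 2 0 0;0 0 1 0 0;0 0 1 0 0;0 0 0 0 0;0 0 0 0 0",
)

```text
time_s: 10.22
position: [0.5306, -0.1261, 0.1296]
tcp_rot: [[0.241, 0.0, -0.971], [0.971, -0.0, 0.241], [-0.0, -1.0, -0.0]]
force: [-0.1, 0.4, -5.7]
opening: 0.185
```

```bash
cat > st.py <<'E'
from h import *
s=read_state();print(round(s["time_s"],2),s["joint_positions"].round(1),(s["position"]*1e3).round(1),az(),s["force"].round(1),s["moment"].round(2),round(s["opening"]*87,1),rel([.5306,-.1255,.060]))
E
python3 st.py
```

```text
10.22 [ -25.1   31.6   98.6    0.    49.8 -101.2] [ 530.6 -126.1  129.6] 76.05 [-0.1  0.4 -5.7] [ 0.09 -0.13 -0.03] 16.1 [ 0.6 69.6  0.1]
```

No contact yet and forces are clean. I continue slowly past the tooth ends.

Emit:
send_rows(
  moves="0 0 0.7 0 0;0 0 0.7 0 0;0 0 0.7 0 0;0 0 0.7 0 0;0 0 0.7 0 0;0 0 0 0 0",
)

```text
time_s: 10.72
position: [0.5305, -0.126, 0.1259]
tcp_rot: [[0.241, -0.0, -0.971], [0.971, 0.0, 0.241], [0.0, -1.0, 0.0]]
force: [-0.1, -0.2, -5.8]
opening: 0.184
```

```bash
python3 st.py
```

```text
10.72 [ -25.1   31.9   98.7    0.    49.4 -101.2] [ 530.5 -126.   125.9] 76.05 [-0.1 -0.2 -5.8] [ 0.17 -0.14 -0.02] 16.0 [ 0.5 65.9  0. ]
```

Emit:
send_rows(
  moves="0 0 0.8 0 0;0 0 0.8 0 0;0 0 0.8 0 0;0 0 0.8 0 0;0 0 0.8 0 0;0 0 0 0 0",
)

```text
time_s: 11.22
position: [0.5305, -0.1261, 0.1219]
tcp_rot: [[0.241, -0.0, -0.97], [0.97, 0.0, 0.241], [0.0, -1.0, 0.0]]
force: [0.3, 0.4, -5.5]
opening: 0.186
```

```bash
python3 st.py
```

```text
11.22 [ -25.1   32.3   98.9    0.    48.8 -101.2] [ 530.5 -126.1  121.9] 76.05 [ 0.3  0.4 -5.5] [ 0.2  -0.13  0.  ] 16.2 [ 0.6 61.9  0. ]
```

The teeth meshed freely. I continue down to just above home.

Emit:
send_rows(
  moves="0 0 1.2 0 0;0 0 1.2 0 0;0 0 1.2 0 0;0 0 1.2 0 0;0 0 1.2 0 0;0 0 1.2 0 0;0 0 1.2 0 0;0 0 1.2 0 0;0 0 1.2 0 0;0 0 1.2 0 0;0 0 0 0 0",
)

```text
time_s: 12.13
position: [0.5305, -0.1261, 0.1098]
tcp_rot: [[0.241, -0.0, -0.97], [0.97, 0.0, 0.241], [0.0, -1.0, 0.0]]
force: [-0.2, 0.9, -7.3]
opening: 0.187
```

Emit:
send_rows(
  moves="0 0 0.5 0 0;0 0 0.5 0 0;0 0 0.5 0 0;0 0 0 0 0",
)

```text
time_s: 12.47
position: [0.5306, -0.1261, 0.1085]
tcp_rot: [[0.241, -0.0, -0.971], [0.971, 0.0, 0.241], [0.0, -1.0, 0.0]]
force: [0.9, 0.3, -5.6]
opening: 0.183
```

```bash
python3 st.py
```

```text
12.47 [ -25.1   33.5   99.4    0.    47.1 -101.2] [ 530.6 -126.1  108.5] 76.05 [ 0.9  0.3 -5.6] [ 0.3  -0.17 -0.04] 15.9 [ 0.6 48.5  0.1]
```

Emit:
send_rows(
  moves="0 0 0.4 0 0;0 0 0.4 0 0;0 0 0.3 0 0;0 0 0 0 0",
)

```text
time_s: 12.8
position: [0.5307, -0.1261, 0.1076]
tcp_rot: [[0.241, 0.0, -0.971], [0.971, 0.0, 0.241], [0.0, -1.0, -0.0]]
force: [0.7, 0.6, -4.1]
opening: 0.18
```

Emit:
send_rows(
  moves="0 0 0.3 0 0;0 0 0.3 0 0;0 0 0 0 0",
)

```text
time_s: 13.05
position: [0.5307, -0.126, 0.1075]
tcp_rot: [[0.241, 0.001, -0.97], [0.97, -0.0, 0.241], [0.0, -1.0, -0.001]]
force: [-0.7, 2.4, 2.3]
opening: 0.185
```

Emit:
send_rows(
  moves="0 0 0.3 0 0;0 0 0.2 0 0;0 0 0 0 0",
)

```text
time_s: 13.3
position: [0.5307, -0.1261, 0.1074]
tcp_rot: [[0.241, 0.001, -0.97], [0.97, -0.0, 0.241], [0.0, -1.0, -0.001]]
force: [-2.2, 1.9, 6.8]
opening: 0.183
```

```bash
python3 st.py
```

```text
13.3 [ -25.1   33.6   99.4    0.    46.9 -101.2] [ 530.7 -126.1  107.4] 76.05 [-2.2  1.9  6.8] [0.55 0.2  0.04] 15.9 [ 0.5 47.4  0.3]
```

The handle is seated: z stopped at the predicted home height with about 12 N on it. I ease off and begin turning clockwise.

Emit:
send_rows(
  moves="0 0 -0.6 0 0;0 0 0 0 1;0 0 0 0 2;0 0 0 0 3;0 0 0 0 3;0 0 0 0 3;0 0 0 0 3;0 0 0 0 0;0 0 0 0 0",
)

```text
time_s: 14.05
position: [0.5308, -0.1255, 0.1074]
tcp_rot: [[0.482, 0.0, -0.876], [0.876, 0.0, 0.482], [0.001, -1.0, -0.0]]
force: [-0.8, 4.8, 5.3]
opening: 0.192
```

```bash
python3 st.py
```

```text
14.05 [-25.1  33.6  99.4   0.1  46.9 -86.3] [ 530.8 -125.5  107.4] 61.15 [-0.8  4.8  5.3] [1.   0.01 0.4 ] 16.7 [-0.1 47.4  0.2]
```

Emit:
send_rows(
  moves="0 0 0 0 3;0 0 0 0 4;0 0 0 0 4;0 0 0 0 4;0 0 0 0 4;0 0 0 0 4;0 0 0 0 4;0 0 0 0 4;0 0 0 0 4;0 0 0 0 4;0 0 0 0 4;0 0 0 0 4;0 0 0 0 2;0 0 0 0 1;0 0 0 0 0;0 0 0 0 0",
)

```text
time_s: 15.38
position: [0.5309, -0.1253, 0.1074]
tcp_rot: [[0.981, 0.001, -0.194], [0.194, 0.001, 0.981], [0.001, -1.0, 0.001]]
force: [-0.4, 5.8, 5.4]
opening: 0.191
```

```bash
python3 st.py; python3 - <<'E'
from h import *
for n in("wrist","top","scene"):
    c=shot(n);cv2.imwrite(f"pics/{n}t.png",c["image"]);B=cloud(c).reshape(-1,3)
    S=B[(B[:,2]>.126)&(B[:,2]<.14)&(np.hypot(B[:,0]-.5306,B[:,1]+.1255)<.056)&(np.hypot(B[:,0]-.5306,B[:,1]+.1255)>.022)];
    if len(S)>20: print(n,len(S),cv2.minAreaRect(np.ascontiguousarray(S[:,:2],np.float32)),cv2.fitLine(np.ascontiguousarray(S[:,:2],np.float32),cv2.DIST_HUBER,0,.01,.01).ravel())
    p=np.linalg.inv(c["W"])@[.53,-.17,.08,1];K=np.array(c["mtx"]);print(n,K[0,0]*p[0]/-p[2]+K[0,2],K[1,2]-K[1,1]*p[1]/-p[2])
E
```

```text
15.38 [-25.1  33.6  99.4   0.1  46.9 -36.3] [ 530.9 -125.3  107.4] 11.17 [-0.4  5.8  5.4] [ 0.99 -0.06  0.46] 16.6 [-0.4 47.4 -0.1]
wrist 2186 ((0.5266761779785156, -0.11191938817501068), (0.015988562256097794, 0.07143213599920273), 14.273929595947266) [ 0.24364844 -0.9698636   0.5212885  -0.09045173]
wrist 306.6420829398097 286.5602727998564
top 393.74689082091567 172.93130376916162
scene 90 ((0.5324105024337769, -0.1378455013036728), (0.01551328506320715, 0.08020708709955215), 14.964607238769531) [ 0.35768065 -0.933844    0.5387168  -0.15806824]
scene 301.15044140430456 245.69301903727347
```

The bar now stands at about 14°, having started at 76°. Allowing for backlash, the spindle is near 60°, so I turn about 5° more and then check the bolts.

Emit:
send_rows(
  moves="0 0 0 0 2;0 0 0 0 2;0 0 0 0 1;0 0 0 0 0;0 0 0 0 0",
)

```text
time_s: 15.95
position: [0.531, -0.1253, 0.1074]
tcp_rot: [[0.994, 0.001, -0.107], [0.107, 0.001, 0.994], [0.001, -1.0, 0.001]]
force: [0.2, 5.2, 5.9]
opening: 0.194
```

```bash
python3 st.py; python3 - <<'E'
from h import *
c0=shot("scene");ims=[]
c=shot("wrist");B=cloud(c).reshape(-1,3);r=np.hypot(B[:,0]-.5306,B[:,1]+.1255)
S=B[(B[:,2]>.126)&(B[:,2]<.14)&(r<.056)&(r>.022)];print(cv2.minAreaRect(np.ascontiguousarray(S[:,:2],np.float32)))
W=cv2.resize(c["image"],(640,400))
for n,c in(("scene",c0),("top",shot("top"))):
    B=cloud(c).reshape(-1,3)
    for z0,z1 in((.015,.05),(.05,.058)):
        S=B[(B[:,2]>z0)&(B[:,2]<z1)&(abs(B[:,0]-.53)<.08)&(B[:,1]<-.17)&(B[:,1]>-.26)];print(n,z0,len(S),S.min(0) if len(S) else 0)
a=cv2.imread("pics/scene0.png")[210:310,240:380];b=c0["image"][210:310,240:380]
cv2.imwrite("pics/v5.png",cv2.resize(np.hstack([a,b]),(798,285),interpolation=cv2.INTER_CUBIC))
E
```

```text
15.95 [-25.1  33.6  99.4   0.1  46.9 -31.3] [ 531.  -125.3  107.4] 6.17 [0.2 5.2 5.9] [ 0.97 -0.08  0.51] 16.9 [-0.4 47.4 -0.2]
((0.5279741883277893, -0.11205865442752838), (0.016022101044654846, 0.07224930822849274), 9.215909004211426)
scene 0.015 689 [ 0.45021583 -0.20233804  0.01508347]
scene 0.05 322 [ 0.45004187 -0.19736126  0.05006016]
top 0.015 0 0
top 0.05 0 0
```

View pics/v5.png

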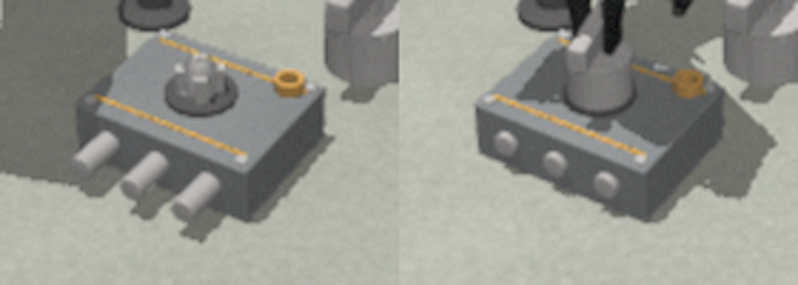

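The second frame shows the bolts drawn in to short stubs, with the hub down on the boss and the collar still in its place. I relax the twist and release.

Emit:
send_rows(
  moves="0 0 -0.3 0 -1;0 0 -0.2 0 -1.5;0 0 0 0 0;20 0 0 0 0;30 0 0 0 0;50 0 0 0 0;50 0 0 0 0;50 0 0 0 0;50 0 0 0 0;50 0 0 0 0;50 0 0 0 0",
)

```text
time_s: 17.02
position: [0.5306, -0.1263, 0.1074]
tcp_rot: [[0.989, 0.0, -0.149], [0.149, -0.0, 0.989], [0.0, -1.0, -0.0]]
force: [-0.0, 0.8, -0.5]
opening: 0.563
```

```bash
python3 st.py; python3 - <<'E'
from h import *
c=shot("scene");P=cloud(c);B=P.reshape(-1,3)
S=B[(B[:,2]>.008)&(B[:,2]<.052)&(B[:,0]>.43)&(B[:,0]<.62)&(B[:,1]<-.165)&(B[:,1]>-.24)]
rng=np.random.default_rng(0);best=(0,)
for _ in range(500):
    q=S[rng.choice(len(S),2,False)];d=q[1,:2]-q[0,:2]
    n=np.array([-d[1],d[0]])/(np.linalg.norm(d)+1e-9);n*=-np.sign(n[1]);h=(S[:,:2]-q[0,:2])@n
    k=(abs(h)<.0015).sum()
    if abs(n[1])>.95 and k>best[0]:best=(k,n,h)
k,n,h=best;print(len(S),k,n,"out mm",np.percentile(h[h>.003],[25,50,75,95])*1e3,np.sum(h>.003))
E
```

```text
17.02 [-25.1  33.6  99.4  -0.   46.9 -33.7] [ 530.6 -126.3  107.4] 8.54 [-0.   0.8 -0.5] [-0.06 -0.06 -0.03] 49.0 [ 0.1 47.4  0.8]
952 510 [-0.06900898 -0.99761603] out mm [5.04146382 6.22140154 7.49411419 8.6945318 ] 154
```

The bolts stand out about 6 mm, which is about 1.13 rad. Time to retract.

Emit:
send_rows(
  moves="50 0 -5 0 0;50 0 -10 0 0;50 0 -20 0 0;50 0 -30 0 0;50 0 -30 0 0;50 0 -20 0 0;50 0 -5 0 0;50 0 0 0 0;50 0 0 0 0",
)

```text
time_s: 17.82
position: [0.5301, -0.1259, 0.2273]
tcp_rot: [[0.989, -0.0, -0.149], [0.149, 0.0, 0.989], [-0.0, -1.0, 0.0]]
force: [-1.0, 0.5, -0.4]
opening: 0.575
```

```bash
python3 st.py; python3 - <<'E'
from h import *
c=shot("scene");t=shot("top");w=shot("wrist");B=cloud(w).reshape(-1,3);r=np.hypot(B[:,0]-.5306,B[:,1]+.1255)
S=B[(B[:,2]>.126)&(B[:,2]<.145)&(r<.056)];print(len(S),np.median(S[:,2]),cv2.minAreaRect(np.ascontiguousarray(S[:,:2],np.float32)))
cv2.imwrite("pics/v6.png",np.vstack([cv2.resize(c["image"][80:330,150:480],(462,350)),cv2.resize(w["image"],(462,240))]))
E
```

```text
17.82 [-25.1  23.7  93.3  -0.   63.  -33.7] [ 530.1 -125.9  227.3] 8.55 [-1.   0.5 -0.4] [-0.08 -0.1   0.06] 50.0 [  0.6 167.3   0.3]
1954 0.13611206674210805 ((0.5296361446380615, -0.12240082770586014), (0.016002584248781204, 0.09313903748989105), 10.273381233215332)
```

View pics/v6.png

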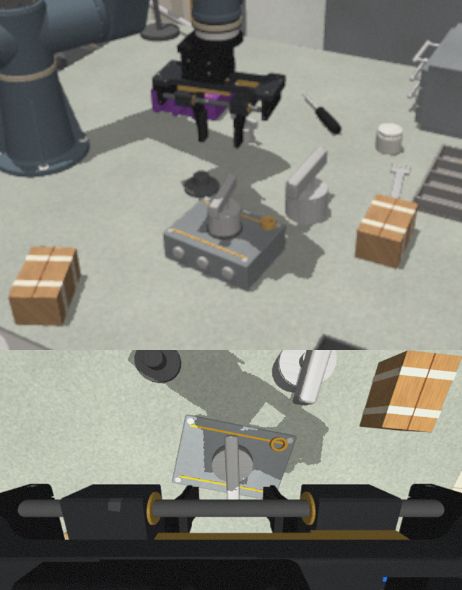

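The handle stands upright and fully home (bar top at 0.136 m = 60 + 76 mm), the bolts are in, the gripper is clear and the bystanders look unmoved. I hand in.

```bash
python3 -c "
from rig import *
print(hand_in())"
```

```text
the job is handed in; nothing more can be done
None
```

The middle-sized T-handle is on the grey case's spindle, pushed fully home and turned clockwise by about 65°. I let go of it, moved the gripper clear and handed the job in at about 18 s of the 64 s allowed.

- **Fit:** I read the tooth angle from the wrist camera and lined the handle up before lowering it. The teeth meshed at the first try, so no rocking was needed. Seating pressed with about 12 N.
- **Turn:** The bar turned about 66° in all, up to about 2° of it backlash. The bolts stand out about 6 mm, which is about 1.13 rad, as asked. Wrist torque stayed near 0.5 N m and side force under 6 N.
- **Last checks:** The bar top is at 0.136 m, the expected height with the handle fully home. After release the bar read 10.3°, about 1° off the earlier 9.2°, which is within the backlash. The wrist force is near zero.
- **Bystanders:** Those in the last pictures, the collar on the case included, look undisturbed. I judged this by eye and did not measure it.

No check failed or disagreed beyond the small bar-angle difference above.

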